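Angle the tube rack past the post into the reading bay

ROBOT

A 7-joint arm with a two-finger parallel gripper is mounted at the origin on the work surface. World frame = base frame: x ahead of the robot, y to its left, z up, the work surface at z = 0. Lengths are in m, angles in rad, forces in N, time in s.
With the tool pointing down it reaches from about 0.425 to 0.875 m from the base axis. Payload 4.7 kg.
Tool frame: the origin (TCP) lies at the very end of the fingers, on their centre line; the grasp point (between the pads) lies 19 mm behind it; z points along the fingers, y is the line along which they close (so a half turn about z gives the same grasp; the last joint's range is limited). The gripper opens to 87 mm and grips with 3 to 60 N. Pads are 19 mm wide; open, the fingers measure 117 mm over their backs; the gripper's body (75 mm by 190 mm) begins 51 mm behind the grasp point.
Start: joints at [-1.267, 0.321, -0.07, 1.45, 0.023, 1.371, -0.057], TCP at [0.186, 0.623, 0.223] pointing down, gripper open.
Joint ranges: [-2.86, 2.86], [-0.3, 2.09], [-1.38, 1.24], [0.06, 2.45], [-1.56, 4.7], [0.09, 2.05], [-2.69, 2.69]. Speed limits (rad/s): [2.57, 2.57, 3.14, 3.14, 3.14, 3.14, 3.14].

INTERFACE

Orientations are given as a rotation vector (axis times angle).
In Python, from bench import ctrl, imaging, ticket gives the robot as it stands.
- The arm moves only by the tool jog_arm, never from a script. Its argument "rows" is text: rows parted by semicolons, each of 7 numbers parted by spaces: the shift along the tool's x, y, z in cm, then the turn, a rotation vector about the tool's x, y, z in rad, then the closure, from -1 (fully open) to 1 (shut), so that 0 is half open. A call has 1 to 5 rows; each row shifts and turns the commanded pose from where the row before left it, along the tool's axes as they then stand; what a row does not reach is not made up. A row lasts 1/8 s, in which the tool goes at most 62.5 mm and 10.7 degrees, less where a joint would pass 70% of its speed; a pose out of reach is approached as far as the arm can. A call with a gripper value outside its range is refused whole. The fingers move at their own pace and stop on an object; "force" is the grip in N (left out, the last holds). Time passes only in rows, so rows that do not move let the fingers close. It gives the time, the measured TCP pose, the force, the opening and the grip force at its end, in the units of the state.
- ctrl.get_state(): the state, without advancing time (a new reading comes with each control period).
- imaging.get_image(name): name is "side" or "top"; returns a dict with "img" (420x560x3 uint8, blue, green, red), "vertical_fov" (degrees; the focal length in pixels is half the picture's height over the tangent of half this angle, whatever the lens; pixels are square), "cx", "cy" (the principal point, pixels), "origin" and "orientation" of the camera in the world. Camera axes: x right, y down, z forward; pixel columns grow to the right and rows downward; lengths in m; the calibration is good to about 2 mm. A picture is of the moment at which its call begins. There is no depth.
- ticket.close_job(): hands the job in; it is judged then, once.
The state is a dict: "time": time; "joint_positions": joint angles; "qd": joint speeds; "joint_torque": joint torques, N m; "position": TCP position; "tool_rot": TCP orientation; "ft_force": force on the tool from outside, world axes, zero at the start; "torque": the same for the moment, N m; "grip_width": opening from 0.0 (shut) to 1.0 (fully open); "grip_force": force on a finger pad.
Only numpy, scipy, OpenCV 4.12 (cv2) and the standard library are available. Lean on these libraries where they do the work, as an engineer would, in place of code of your own. Each camera call takes 0.05 s, during which the arm holds its last target. There are 200 camera calls.

TASK

Push the long tube rack over the desk with the fingertips, past the short guide post, into the reading bay in front of the code reader: first get its left end in behind the post, then push its right end round, until the rack lies snug along the back fence, between the two end stops. Do not pick the rack up or tip it, and leave the other things on the desk where they stand.

Things in the scene. Friction and masses are not known exactly. Their poses are not given: they have to be found in the camera images.
- rack: Loose single-row tube rack: grey bar 260 mm long (its y axis), 44 mm wide (x), 30 mm tall, about 0.4 kg, ten short white-capped tubes on top (52 mm above the desk). Origin: centre of its underside. It slides on the desk. It starts on the robot's side of the bay, shifted towards -y, its +y (left) end level with the other or nearer the robot. Parked, its axes are parallel to the bay's.
- rack_left (a point): Centre of the rack's +y (left) end face, 15 mm above its underside, 130 mm from the rack's origin. This end is to go in behind the post.
- rack_right (a point): Centre of the rack's -y (right) end face, 15 mm above its underside, 130 mm from the rack's origin.
- bay: Reading bay fixed to the desk, open towards the robot: low steel back fence (22 mm tall, 8 mm thick) along the bay's y axis, with a stop at each end. x points into the bay, away from the robot; yaw within 0.3 rad. Origin on the desk, where the origin of a rack centred in the bay and touching the fence would be; inner face of the fence at x = +22 mm. Behind it a grey code reader, 85 mm tall.
- bay_left_stop (a point): Top centre of the bay's left (+y) end stop: a steel bar 22 mm tall, 8 mm thick, 44 mm long, from x = -22 to +22 mm in the bay's frame, its inner face at y = +150 mm.
- bay_right_stop (a point): Top centre of the bay's right (-y) end stop, of the same size: from x = -22 to +22 mm in the bay's frame, its inner face at y = -150 mm.
- post: Round steel guide post with a black cap, fixed upright in front of the bay's left half: 25 mm in diameter, 56 mm tall; origin at the centre of its foot, at x = -70 mm and y = +75 to +95 mm in the bay's frame. Between a parked rack and the post 35 mm stay free; the opening between the post and the right stop is shorter than the rack.
- jar: Bystander: small closed jar, 40 mm in diameter, 55 mm tall, to the right of the bay. Origin: centre of its underside.
- label_roll: Bystander: standing roll of labels, 64 mm in diameter, 45 mm tall, to the left of the bay. Origin: centre of its underside.
- mouse: Bystander: black computer mouse, 100 x 58 x 26 mm, at the left. Origin: centre of its underside.
- code_gun: Bystander: hand-held code scanner lying at the right, about 200 x 62 x 48 mm. Origin: on its underside, where head meets handle.
- gel: Bystander: bottle 60 mm in diameter, 140 mm tall, far right. Origin: centre of its underside.
- pen_cup: Bystander: black cup, 72 mm in diameter, 90 mm tall, far left. Origin: centre of its underside.
- stapler: Bystander: black stapler, 130 x 34 x 45 mm, at the left. Origin: centre of its underside.

How it is judged:
By the outcome, as a careful person would: the job done as asked, in the order asked, and still so for the second after the job is handed in, with the robot touching nothing.
It also fails if it takes over 69 s, if anything falls off the work surface, if the arm or the gripper's body presses on something with over 40 N, if the wrist force passes 120 N, or if a joint passes its speed limit or range.

## Working session

There is one attempt and no reset: what is moved stays moved. The work goes in short steps, Python scripts to look and compute and a tool call to move; the robot and the scene stay as the last step left them, time stands still between calls to the robot, and variables do not carry over. Pictures are saved under pics/ and viewed, at most 10 in all, crops included, and the job is handed in when it is done.

Besides the shell and the picture viewer there is one more tool, called after "Call:" as a command line: name --argument value ..., lists and objects as JSON in quotes. jog_arm: Moves the arm, as the interface text tells. Its arguments: {"type":"object","properties":{"rows":{"type":"string"},"force":{"type":"number"}},"required":["rows"]}

```bash
mkdir -p pics; cat > h.py <<'E'
import numpy as np, cv2
from scipy.spatial.transform import Rotation as R
from bench import ctrl, imaging, ticket
def rot(o):
    o=np.array(o,float)
    if o.shape==(3,3): return o
    return R.from_rotvec(o).as_matrix() if o.size==3 else R.from_quat(o).as_matrix()
def ray(d,uv,z):
    h=d["img"].shape[0]; f=h/2/np.tan(np.radians(d["vertical_fov"])/2)
    uv=np.atleast_2d(uv).astype(float)
    v=np.c_[(uv[:,0]-d["cx"])/f,(uv[:,1]-d["cy"])/f,np.ones(len(uv))]@rot(d["orientation"]).T
    o=np.array(d["origin"]); return o+v*((z-o[2])/v[:,2])[:,None]
E
python3 - <<'E'
from h import *
for n in("top","side"):
    d=imaging.get_image(n); cv2.imwrite(f"pics/{n}0.png",d["img"]); print(n,{k:v for k,v in d.items() if k!="img"})
s=ctrl.get_state(); print(s["position"],s["tool_rot"],s["time"],s["grip_width"])
E
```

```text
top {'vertical_fov': 42.89671636214884, 'cx': 282.41111667393784, 'cy': 209.59369373892042, 'origin': array([ 0.39516379, -0.02422217,  1.64983007]), 'orientation': array([-2.17983722,  2.14018164, -0.09353067])}
side {'vertical_fov': 42.76930917914838, 'cx': 277.94843311329475, 'cy': 211.78376245639063, 'origin': array([ 0.32917389, -1.15174026,  1.26203887]), 'orientation': array([-2.38117697,  0.20125104, -0.09426117])}
[0.18565273 0.62239515 0.22157637] [-4.53552501e-01 -3.10851199e+00  2.70316230e-03] 0.1 0.9969996503148759
```

View pics/top0.png

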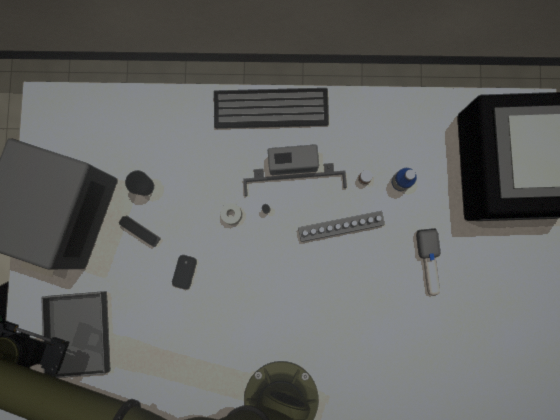

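View pics/side0.png

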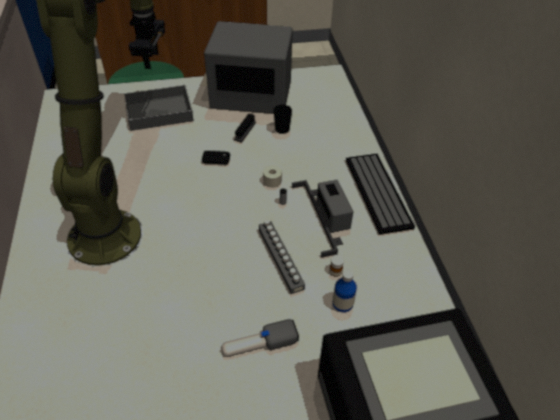

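The top view shows the rack spanning (299,235)–(383,218), the fence spanning (245,182)–(345,175) with a stop at each end, and the post at (266,208). The label roll is at (231,215) and the jar at (365,178). The side view agrees with this layout.

```bash
cat >> h.py <<'E'
def caps(d,x0=0,y0=0,x1=560,y1=420): pass
E
python3 - <<'E'
from h import *
d=imaging.get_image("top"); im=d["img"]
c=cv2.resize(im[140:270,215:415],None,fx=4,fy=4,interpolation=cv2.INTER_CUBIC)
c=cv2.convertScaleAbs(c,alpha=1.5)
cv2.imwrite("pics/crop0.png",c)
g=cv2.cvtColor(im,cv2.COLOR_BGR2GRAY)
m=(g<125).astype(np.uint8)
print(g[250,340],g[225,300:330])
n,l,st,ce=cv2.connectedComponentsWithStats(m)
for i in range(1,n):
    x,y,w,h,a=st[i]
    if a>15 and 200<x<420 and 120<y<300:
        cn=np.argwhere(l==i)[:,::-1].astype(np.float32)
        r=cv2.minAreaRect(cn); print(st[i],ce[i].round(1),r, ray(d,cv2.boxPoints(r),0.03)[:,:2].round(3).tolist())
E
```

```text
138 [137 135 135 136 135 133 115 107 110 110 108  98  97  96  95  96  94  94
  94  93  92  93  94  92  93  93  91  90  90 111]
[ 242  144  105   54 2457] [292.7 166.3] ((293.1184387207031, 169.2305145263672), (47.687644958496094, 104.02765655517578), 85.42607879638672) [[0.747, 0.142], [0.778, -0.178], [0.63, -0.191], [0.599, 0.126]]
[386 167  31  32 571] [399.8 183.1] ((400.2500305175781, 182.24998474121094), (20.50609588623047, 35.35533905029297), 45.0) [[0.636, -0.293], [0.715, -0.369], [0.671, -0.413], [0.593, -0.337]]
[355 173  16  16 127] [360.9 182. ] ((361.3038635253906, 181.68077087402344), (13.418987274169922, 13.331280708312988), 37.87498474121094) [[0.649, -0.206], [0.682, -0.231], [0.657, -0.263], [0.624, -0.238]]
[259 203  12  15 117] [264.4 210.3] ((263.7500305175781, 210.2500457763672), (9.899494171142578, 13.435027122497559), 45.0) [[0.556, 0.087], [0.586, 0.059], [0.565, 0.037], [0.535, 0.065]]
[226 209   9   8  52] [230.  212.1] ((230.0, 212.5), (7.0, 8.0), 90.0) [[0.562, 0.177], [0.563, 0.153], [0.541, 0.152], [0.541, 0.177]]
[220 208  23  21 130] [231.  221.7] ((231.89654541015625, 219.24136352539062), (14.855627059936523, 24.14039421081543), 68.19859313964844) [[0.538, 0.201], [0.566, 0.134], [0.524, 0.116], [0.496, 0.183]]
[ 296  210   89   34 1358] [340.  227.1] ((340.0961608886719, 226.98077392578125), (17.25821876525879, 88.44837188720703), 78.69007110595703) [[0.51, -0.034], [0.568, -0.297], [0.517, -0.307], [0.459, -0.045]]
[ 413  228   28   69 1011] [426.5 251.9] ((428.6846618652344, 261.9769592285156), (67.84700012207031, 25.923255920410156), 82.87498474121094) [[0.508, -0.387], [0.52, -0.464], [0.319, -0.487], [0.308, -0.411]]
```

View pics/crop0.png

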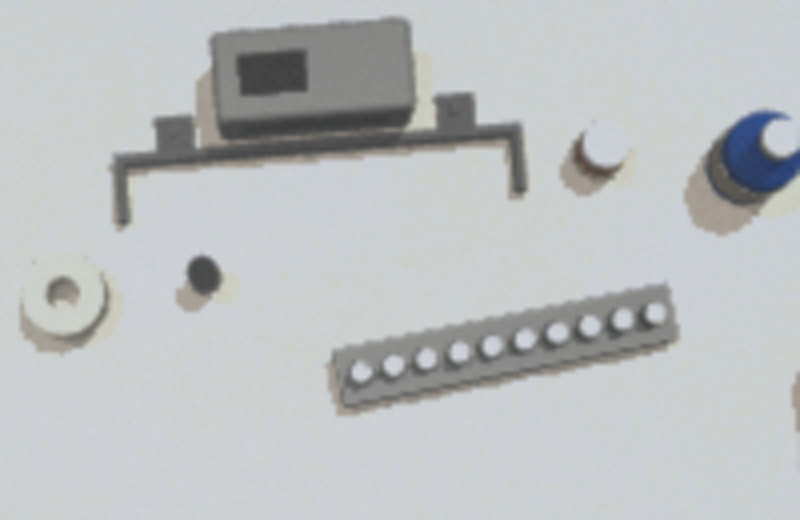

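The crop (×4, offset 215,140) shows the cap row running from (361,371) to (655,313). The fence's outer corners are at (115,158) and (522,125), the stop tips at (122,225) and (518,193), and the post cap at (204,272).

```bash
python3 - <<'E'
from h import *
d=imaging.get_image("top")
P=lambda uv,z: ray(d,np.array(uv)/4+[215-.4,140-.4],z)[:,:2].round(4)
print("caps",P([[361,371],[655,313]],.052).tolist())
print("racktop TL TR BR BL",P([[333,350],[667,285],[676,333],[344,400]],.03).tolist())
f=P([[115,157],[522,124]],.022); s=P([[122,226],[518,194]],.022)
print("fence",f,"stops",s)
print("post",P([[204,272]],.056)); print("roll",P([[65,298]],.045),"jar",P([[604,145]],.055))
v=f[0]-f[1]; L=np.linalg.norm(v); y=v/L; x=np.array([y[1],-y[0]]); yaw=np.arctan2(x[1],x[0])
o=f.mean(0)-.030*x; o2=s.mean(0)+.022*x
print("L",L,"yaw",yaw,"o",o,o2)
def B(p): return np.c_[(p-o)@x,(p-o)@y].round(3)
for n,p in dict(caps=P([[361,371],[655,313]],.052),top=P([[333,350],[667,285],[676,333],[344,400]],.03),post=P([[204,272]],.056),roll=P([[65,298]],.045),jar=P([[604,145]],.055),st=s).items(): print(n,B(p).tolist())
E
```

```text
caps [[0.4938, -0.0637], [0.5412, -0.2829]]
racktop TL TR BR BL [[0.5107, -0.0428], [0.5648, -0.2955], [0.5283, -0.3023], [0.473, -0.0517]]
fence [[ 0.6574  0.1275]
 [ 0.6883 -0.1855]] stops [[ 0.6038  0.1207]
 [ 0.6338 -0.1828]]
post [[0.5658 0.0552]]
roll [[0.5454 0.1603]] jar [[ 0.6673 -0.244 ]]
L 0.3145215572897985 yaw 0.09840319079835039 o [ 0.64299513 -0.03194733] [ 0.64069357 -0.02888862]
caps [[-0.152, -0.017], [-0.126, -0.24]]
top [[-0.133, 0.002], [-0.104, -0.255], [-0.141, -0.258], [-0.171, -0.003]]
post [[-0.068, 0.094]]
roll [[-0.078, 0.201]]
jar [[0.003, -0.213]]
st [[-0.024, 0.156], [-0.024, -0.149]]
```

Call:
jog_arm --rows "-4.5 -3.5 0 0 0 0 0.86; -4.5 -3.5 0 0 0 0 0.86; -4.5 -3.5 0 0 0 0 0.86; -4.5 -3.5 0 0 0 0 0.86; -4.5 -3.5 0 0 0 0 0.86"

```text
time: 0.82
position: [0.3523, 0.3892, 0.2226]
tool_rot: [0.453, 3.109, 0.001]
ft_force: [1.2, -0.2, 0.7]
grip_width: 0.516
grip_force: 0.0
```

Call:
jog_arm --rows "-4.5 -3.5 0 0 0 0 0.86; -4.5 -3.5 0 0 0 0 0.86; -2 -5 0 0 0 0 0.86; -2 -5 0 0 0 0 0.86; -2 -5 0 0 0 0 0.86"

```text
time: 1.45
position: [0.4322, 0.1354, 0.2225]
tool_rot: [0.454, 3.108, 0.001]
ft_force: [1.2, 0.3, 1.3]
grip_width: 0.078
grip_force: 0.0
```

Call:
jog_arm --rows "-2 -5 0 0 0 0 0.86; -2 -5 0 0 0 0 0.86; -2 -5 0 0 0 0 0.86; 0 0 4 0 0 -0.17 0.86; 0 0 4 0 0 -0.17 0.86"

```text
time: 2.08
position: [0.4473, -0.0244, 0.1421]
tool_rot: [-0.084, 3.138, 0.002]
ft_force: [-0.1, 0.8, -0.5]
grip_width: 0.071
grip_force: 0.0
```

```bash
sed -i '/^def caps/d' h.py; cat >> h.py <<'E'
O=np.array([.642,-.0305]); YB=.098
def rm(a): return np.array([[np.cos(a),-np.sin(a)],[np.sin(a),np.cos(a)]])
def tobay(p): return (np.asarray(p)[...,:2]-O)@rm(YB)
def tow(p): return np.asarray(p)@rm(YB).T+O
def psi():
    M=rot(ctrl.get_state()["tool_rot"]); return np.arctan2(-M[0,1],M[1,1]),M
def go(p,z,ps):
    "shift in cm along the tool's axes now, and turn about tool z, to world xy p, height z, yaw ps"
    s=ctrl.get_state(); a,M=psi()
    d=M.T@(np.r_[p,z]-s["position"])*100
    print("t %.1f pos %s psi %.3f tilt %.3f F %s | shift cm %s turnz %.3f"%(s["time"],np.round(s["position"],4),a,M[2,2],np.round(s["ft_force"],1),d.round(2),-(ps-a)))
E
python3 -c "
from h import *
go([.449,-.075],.013,.213); print(ctrl.get_state()['grip_width'])"
```

```text
t 2.1 pos [ 0.4473 -0.0244  0.1421] psi 0.054 tilt -1.000 F [-0.1  0.8 -0.5] | shift cm [ 0.13 -5.08 12.9 ] turnz -0.159
0.07092477332277462
```

Call:
jog_arm --rows "0 -5 4 0 0 0 0.86; 0 0 4.5 0 0 -0.16 0.86; 0 0 4.4 0 0 0 0.86; 0 0 0 0 0 0 0.86; -1.0 0 0 0 0 0 0.86"

```text
time: 2.7
position: [0.4601, -0.0703, 0.0158]
tool_rot: [-0.329, 3.123, 0.001]
ft_force: [0.8, 0.2, 0.2]
grip_width: 0.074
grip_force: 0.0
```

Call:
jog_arm --rows "-1 0 0 0 0 0.03 0.86; -1 0 0 0 0 0.06 0.86; -1 0 0 0 0 0.06 0.86; -1 0 0 0 0 0.06 0.86; 0 0 0 0 0 0 0.86"

```text
time: 3.32
position: [0.501, -0.0641, 0.0159]
tool_rot: [-0.002, 3.138, 0.0]
ft_force: [0.3, -0.0, 0.4]
grip_width: 0.071
grip_force: 0.0
```

```bash
python3 - <<'E'
from h import *
go([.449,-.075],.013,.213)
ims=[]
for n,(x0,y0) in dict(top=(200,120),side=(200,150)).items():
    d=imaging.get_image(n); ims.append(cv2.resize(d["img"][y0:y0+150,x0:x0+200],None,fx=4,fy=4,interpolation=cv2.INTER_CUBIC)[:,:800])
    cv2.imwrite(f"pics/{n}1.png",cv2.convertScaleAbs(ims[-1],alpha=1.5))
E
```

```text
t 3.3 pos [ 0.501  -0.0641  0.0159] psi 0.001 tilt -1.000 F [ 0.3 -0.   0.4] | shift cm [ 5.21 -1.08  0.28] turnz -0.212
```

View pics/top1.png

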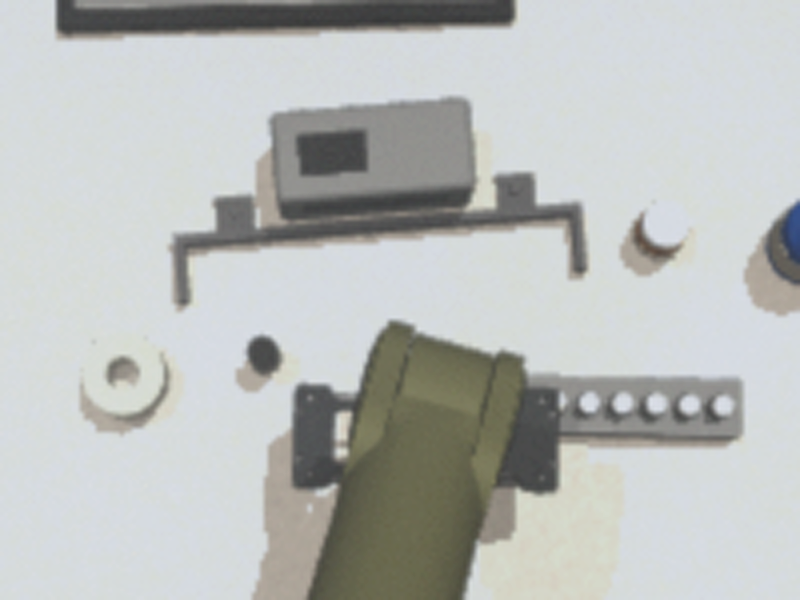

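View pics/side1.png

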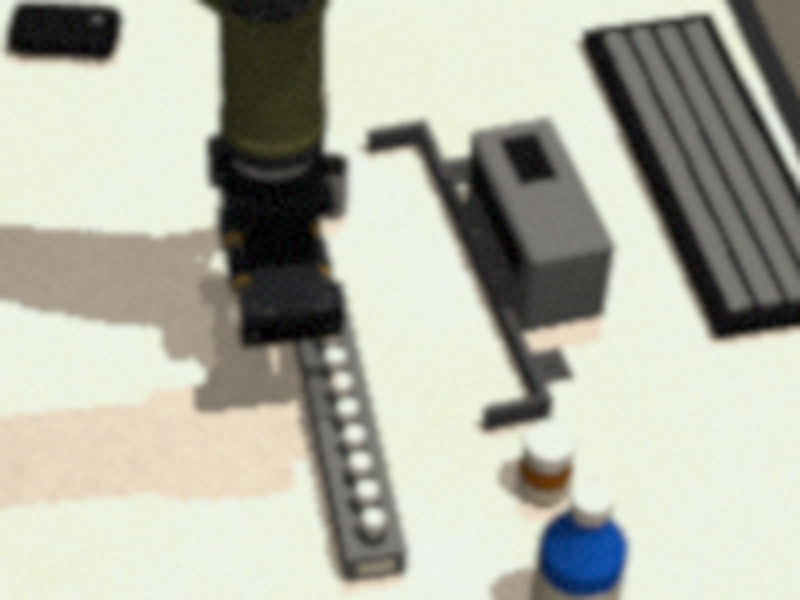

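The rack is now nearly level in the top view, with caps from (588,404) to (722,406) at ×4. It follows the fingers, and the post and the bystanders are untouched. Next I'll add a cap detector to measure the rack.

```bash
cat >> h.py <<'E'
def rack(lo=(-.30,-.36),hi=(.02,.2),show=1):
    "rack pose in the bay frame from the row of caps in the top view; rightmost cap is 18 mm from the right end"
    d=imaging.get_image("top"); g=cv2.cvtColor(d["img"],cv2.COLOR_BGR2GRAY)
    t=cv2.morphologyEx(g,cv2.MORPH_TOPHAT,cv2.getStructuringElement(cv2.MORPH_ELLIPSE,(9,9)))
    n,l,st,ce=cv2.connectedComponentsWithStats((t>35).astype(np.uint8))
    pts=[]
    for i in range(1,n):
        if not 6<=st[i][4]<=40: continue
        ys,xs=np.where(l==i); w=t[ys,xs].astype(float)
        pts.append([(xs*w).sum()/w.sum(),(ys*w).sum()/w.sum()])
    b=tobay(ray(d,pts,.052))
    b=b[np.all((b>lo)&(b<hi),1)]; b=b[b[:,1].argsort()]
    ax=np.array([0.,0]); ok=b
    vx,vy,x0,y0=cv2.fitLine(b.astype(np.float32),cv2.DIST_HUBER,0,.002,.001).ravel()
    u=np.array([vx,vy])*np.sign(vy); r=(b-[x0,y0])@[-u[1],u[0]]; b=b[abs(r)<.005]
    yaw=np.arctan2(-u[0],u[1]); s=(b-[x0,y0])@u; p=np.array([x0,y0])+u*s.min()
    Rr=p-.018*u; L=Rr+.26*u
    a,_=psi(); T=tobay(ctrl.get_state()["position"])
    print("t %.1f caps %d gaps %s yaw %.3f R %s L %s | tool bay %s psi_bay %.3f F %s"%(ctrl.get_state()["time"],len(b),np.diff(np.sort(s)).round(3),yaw,Rr.round(4),L.round(4),T.round(4),a-YB,np.round(ctrl.get_state()["ft_force"],1)))
    return Rr,L,yaw
E
python3 -c "
from h import *
rack()"
```

```text
t 3.5 caps 3 gaps [0.025 0.024] yaw -0.042 R [-0.1371 -0.2646] L [-0.1262 -0.0048] | tool bay [-0.1454 -0.0199] psi_bay -0.097 F [-0.3 -0.1  0.1]
```

```bash
python3 - <<'E'
from h import *
d=imaging.get_image("top"); g=cv2.cvtColor(d["img"],cv2.COLOR_BGR2GRAY)
P=lambda uv,z: tobay(ray(d,np.array(uv)/4+[200-.4,120-.4],z)).round(4).tolist()
print(P([[588,404],[622,404],[656,405],[689,406],[722,406]],.052))
print("top corners TR BR",P([[742,379],[741,432]],.03), "mid edges x=650",P([[650,377],[650,432]],.03))
print(tobay(np.array([.5175,-.1733])), g[217:226,345:385:1][4])
E
```

```text
[[-0.1256, -0.146], [-0.1276, -0.1713], [-0.1304, -0.1965], [-0.1331, -0.221], [-0.1351, -0.2455]]
top corners TR BR [[-0.1143, -0.2664], [-0.1544, -0.2617]] mid edges x=650 [[-0.1072, -0.1971], [-0.1489, -0.1932]]
[-0.13787464 -0.12993334] [127 144 144 141 120  88  73  65 111 141 145 144 137 106  89  59  84 140
 145 145 143 125  96  72  80 134 146 145 145 136  90  66  62 109 142 146
 146 141 116 100]
```

Call:
jog_arm --rows "-1 0 0 0 0 0.06 0.86; -1 0 0 0 0 0.06 0.86; -1 0 0 0 0 0.06 0.86; -1 0 0 0 0 0.06 0.86; 0 0 0 0 0 0 0.86"

```text
time: 4.15
position: [0.5388, -0.0683, 0.0147]
tool_rot: [0.374, 3.119, -0.0]
ft_force: [-0.9, 0.4, 0.4]
grip_width: 0.071
grip_force: 0.0
```

```bash
sed -i 's/t>35/t>45/; s/(9,9)/(11,11)/; s/6<=st/8<=st/; s/<=40: continue/<=60: continue/' h.py; sed -i 's/^    ax=np.array.*$/    print(b.round(3).tolist())/' h.py; python3 -c "
from h import *
rack()"
```

```text
[[-0.002, -0.347], [-0.146, -0.25], [-0.139, -0.226], [-0.131, -0.202], [-0.123, -0.179], [-0.116, -0.155], [0.005, -0.019], [-0.045, 0.017], [-0.08, 0.029], [-0.121, 0.045], [-0.074, 0.074], [-0.08, 0.178]]
t 4.2 caps 2 gaps [0.188] yaw -0.193 R [-0.1161 -0.1736] L [-0.0661  0.0815] | tool bay [-0.1069 -0.0276] psi_bay -0.337 F [-1.1  0.3 -0.5]
```

Call:
jog_arm --rows "-0.8 0 0 0 0 0.03 0.86; -0.8 0 0 0 0 0.03 0.86; -0.6 0 0 0 0 0.04 0.86; 0 0 0 0 0 0 0.86; 4 0 0 0 0 0 0.86"

```text
time: 4.82
position: [0.5241, -0.0623, 0.0151]
tool_rot: [0.532, 3.092, -0.004]
ft_force: [-0.3, -0.2, 0.8]
grip_width: 0.066
grip_force: 0.0
```

```bash
python3 - <<'E'
s=open('h.py').read()
i=s.index("    print(b.round(3).tolist())"); j=s.index("    yaw=np.arctan2(-u[0]")
s=s[:i]+'''    best=[]
    for k in range(len(b)):
        c=[k]
        while 1:
            D=np.linalg.norm(b-b[c[-1]],axis=1)-.0249
            nx=[m for m in range(len(b)) if abs(D[m])<.004 and b[m,1]>b[c[-1],1] and (len(c)<2 or np.linalg.norm(2*b[c[-1]]-b[c[-2]]-b[m])<.008)]
            if not nx: break
            c.append(nx[0])
        if len(c)>len(best): best=c
    b=b[best]
    vx,vy,x0,y0=cv2.fitLine(b.astype(np.float32),cv2.DIST_L2,0,.002,.001).ravel()
    u=np.array([vx,vy])*np.sign(vy)
'''+s[j:]
open('h.py','w').write(s)
E
python3 -c "
from h import *
rack()"
```

```text
t 4.9 caps 7 gaps [0.025 0.025 0.025 0.025 0.025 0.024] yaw -0.439 R [-0.1601 -0.2668] L [-0.0497 -0.0314] | tool bay [-0.1283 -0.0167] psi_bay -0.439 F [-6.   1.5 -1.3]
```

Call:
jog_arm --rows "0 0 -4 0 0 0 0.86; 0 0 -4 0 0 0 0.86"

```text
time: 5.12
position: [0.5215, -0.0609, 0.0953]
tool_rot: [-0.531, -3.096, 0.001]
ft_force: [0.6, 0.7, -0.2]
grip_width: 0.072
grip_force: 0.0
```

```bash
python3 -c "
from h import *
go(tow([-.1726,-.2937]),.014,YB-.439-np.pi/2)"
```

```text
t 5.1 pos [ 0.5215 -0.0609  0.0953] psi -0.340 tilt -1.000 F [ 0.6  0.7 -0.2] | shift cm [ -7.18 -27.03   8.14] turnz 1.572
```

Call:
jog_arm --rows "-1.4 -5.4 0 0 0 0 0.86; -1.4 -5.4 0 0 0 0 0.86; -1.4 -5.4 0 0 0 0 0.86; -1.4 -5.4 0 0 0 0 0.86; -1.4 -5.4 0 0 0 0 0.86"

```text
time: 5.75
position: [0.4979, -0.3404, 0.0947]
tool_rot: [0.53, 3.096, -0.0]
ft_force: [0.1, 0.3, 0.4]
grip_width: 0.067
grip_force: 0.0
```

Call:
jog_arm --rows "0 0 0 0 0 0.175 0.86; 0 0 0 0 0 0.175 0.86; 0 0 0 0 0 0.175 0.86; 0 0 0 0 0 0.175 0.86; 0 0 0 0 0 0.175 0.86"

```text
time: 6.38
position: [0.4979, -0.3388, 0.0946]
tool_rot: [1.8, 2.574, -0.0]
ft_force: [0.3, 0.1, -0.8]
grip_width: 0.064
grip_force: 0.0
```

Call:
jog_arm --rows "0 0 0 0 0 0.175 0.86; 0 0 0 0 0 0.175 0.86; 0 0 0 0 0 0.175 0.86; 0 0 0 0 0 0.175 0.86; 0 0 0 0 0 0 0.86"

```text
time: 7.0
position: [0.4979, -0.3388, 0.0944]
tool_rot: [2.567, 1.811, -0.001]
ft_force: [0.2, -0.7, -0.5]
grip_width: 0.065
grip_force: 0.0
```

```bash
python3 -c "
from h import *
R,L,y=rack(); u=(L-R)/.26
go(tow(R-.0295*u),.014,YB+y-np.pi/2)"
```

```text
t 7.0 caps 10 gaps [0.025 0.025 0.025 0.025 0.025 0.024 0.026 0.025 0.024] yaw -0.435 R [-0.1595 -0.2667] L [-0.05   -0.0309] | tool bay [-0.1736 -0.2927] psi_bay -2.009 F [ 0.4  0.2 -0.8]
t 7.0 pos [ 0.4979 -0.3387  0.0945] psi -1.911 tilt -1.000 F [ 0.4  0.2 -0.8] | shift cm [0.   0.18 8.05] turnz -0.004
```

Call:
jog_arm --rows "0 0.2 4 0 0 0 0.86; 0 0 4 0 0 0 0.86; 1 0 0 0 0 0 0.86; 0.9 0.0 0 0 0 0 0.86; 1 0.15 0 0 0 -0.01 0.86"

```text
time: 7.68
position: [0.5121, -0.313, 0.0163]
tool_rot: [2.556, 1.821, 0.001]
ft_force: [-1.0, -1.6, 0.8]
grip_width: 0.069
grip_force: 1.2
```

Call:
jog_arm --rows "1 0.15 0 0 0 -0.01 0.86; 1 0.15 0 0 0 -0.01 0.86; 1 0.15 0 0 0 -0.01 0.86; 1 0.15 0 0 0 -0.01 0.86; 0 0 0 0 0 0 0.86"

```text
time: 8.3
position: [0.53, -0.274, 0.014]
tool_rot: [-2.519, -1.874, -0.002]
ft_force: [0.0, -0.4, 0.1]
grip_width: 0.07
grip_force: 0.0
```

```bash
python3 -c "
from h import *
rack()"
```

```text
t 8.3 caps 9 gaps [0.024 0.025 0.025 0.025 0.025 0.025 0.024 0.025] yaw -0.389 R [-0.1229 -0.198 ] L [-0.0242  0.0425] | tool bay [-0.1357 -0.2315] psi_bay -1.961 F [-1.  -0.4  0.1]
```

Call:
jog_arm --rows "1 0.18 0 0 0 -0.012 0.86; 1 0.18 0 0 0 -0.012 0.86; 1 0.18 0 0 0 -0.012 0.86; 1 0.18 0 0 0 -0.012 0.86; 1 0.18 0 0 0 -0.012 0.86"

```text
time: 8.98
position: [0.5516, -0.2298, 0.0145]
tool_rot: [-2.464, -1.948, -0.0]
ft_force: [-0.3, -1.1, -1.4]
grip_width: 0.072
grip_force: 0.8
```

```bash
python3 -c "
from h import *
rack()"
```

```text
t 9.0 caps 8 gaps [0.025 0.025 0.025 0.025 0.025 0.024 0.025] yaw -0.332 R [-0.0914 -0.1323] L [-0.0066  0.1134] | tool bay [-0.1084 -0.1879] psi_bay -1.900 F [-0.8 -0.3 -0.1]
```

Call:
jog_arm --rows "1 0.16 0 0 0 -0.012 0.86; 1 0.16 0 0 0 -0.012 0.86; 1 0.16 0 0 0 -0.012 0.86; 1 0.16 0 0 0 -0.012 0.86; 1 0.16 0 0 0 -0.012 0.86"

```text
time: 9.65
position: [0.5698, -0.1829, 0.0146]
tool_rot: [2.405, 2.021, 0.0]
ft_force: [-0.6, -2.3, 0.4]
grip_width: 0.072
grip_force: 1.2
```

```bash
python3 - <<'E'
from h import *
rack()
d=imaging.get_image("top")
cv2.imwrite("pics/top2.png",cv2.convertScaleAbs(cv2.resize(d["img"][120:270,200:400],None,fx=4,fy=4,interpolation=cv2.INTER_CUBIC),alpha=1.5))
E
```

```text
t 9.7 caps 8 gaps [0.025 0.025 0.024 0.026 0.025 0.025 0.025] yaw -0.273 R [-0.072  -0.0866] L [-0.002   0.1638] | tool bay [-0.0858 -0.1427] psi_bay -1.840 F [-0.1 -1.2  1.6]
```

View pics/top2.png

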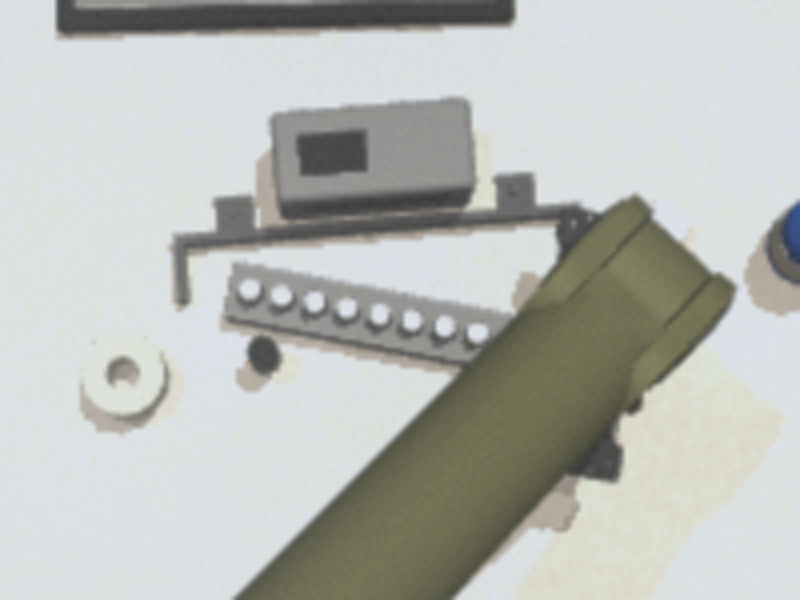

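The rack's left end, at (225–240,265–320), is now behind the post at (263,352) with clear gaps to the post and the fence. I'll push 1 cm more along the axis, then move to the near face of the right half.

Call:
jog_arm --rows "0.9 0.05 0 0 0 0 0.86; 0 0 0 0 0 0 0.86; -3 0 0 0 0 0 0.86; 0 0 -4 0 0 0 0.86; 0 0 -4 0 0 0 0.86"

```text
time: 10.38
position: [0.5658, -0.2039, 0.095]
tool_rot: [-2.406, -2.018, 0.0]
ft_force: [0.6, -0.1, 0.7]
grip_width: 0.071
grip_force: 0.0
```

Call:
jog_arm --rows "0 0 0 0 0 -0.175 0.86; 0 0 0 0 0 -0.175 0.86; 0 0 0 0 0 -0.175 0.86; 0 0 0 0 0 -0.175 0.86; 0 0 0 0 0 -0.175 0.86"

```text
time: 11.0
position: [0.5663, -0.2034, 0.0944]
tool_rot: [-1.315, -2.852, -0.002]
ft_force: [1.0, -0.3, 0.4]
grip_width: 0.068
grip_force: 0.0
```

Call:
jog_arm --rows "0 0 0 0 0 -0.175 0.86; 0 0 0 0 0 -0.175 0.86; 0 0 0 0 0 -0.175 0.86; 0 0 0 0 0 -0.17 0.86; 0 0 0 0 0 0 0.86"

```text
time: 11.62
position: [0.5663, -0.2036, 0.0945]
tool_rot: [0.277, 3.129, 0.002]
ft_force: [-0.3, 0.4, 0.2]
grip_width: 0.067
grip_force: 0.0
```

```bash
python3 -c "
from h import *
R,L,y=rack(); u=(L-R)/.26; n=np.array([u[1],-u[0]])
go(tow(R+.07*u-.0465*n),.014,YB+y)"
```

```text
t 11.7 caps 8 gaps [0.025 0.025 0.024 0.025 0.024 0.025 0.025] yaw -0.269 R [-0.0685 -0.0776] L [0.0007 0.173 ] | tool bay [-0.0923 -0.165 ] psi_bay -0.276 F [-0.   0.4  0.2]
t 11.7 pos [ 0.5663 -0.2038  0.0945] psi -0.178 tilt -1.000 F [-0.   0.4  0.2] | shift cm [ 4.8  16.02  8.07] turnz -0.007
```

Call:
jog_arm --rows "2.4 5.5 0 0 0 0 0.86; 2.4 5.5 0 0 0 0 0.86; 0 0 4 0 0 0 0.86; 0 0 4 0 0 0 0.86; -1 0 0 0 0 0 0.86"

```text
time: 12.3
position: [0.5451, -0.0884, 0.012]
tool_rot: [-0.277, -3.123, 0.0]
ft_force: [-0.2, 0.2, 1.4]
grip_width: 0.071
grip_force: 0.0
```

Call:
jog_arm --rows "-0.5 0 0 0 0 0 0.86; -0.8 0 0 0 0 -0.05 0.86; -0.8 0 0 0 0 -0.05 0.86; 0 0 0 0 0 0 0.86"

```text
time: 12.8
position: [0.5709, -0.0932, 0.0164]
tool_rot: [0.12, 3.136, -0.0]
ft_force: [-0.6, 0.2, 0.7]
grip_width: 0.071
grip_force: 0.0
```

```bash
python3 -c "
from h import *
rack()"
```

```text
t 12.8 caps 4 gaps [0.024 0.026 0.025] yaw -0.161 R [-0.032   0.0197] L [0.0097 0.2763] | tool bay [-0.0775 -0.0552] psi_bay -0.175 F [0.8 0.1 0.8]
```

Call:
jog_arm --rows "-0.8 0 0 0 0 -0.05 0.86; -0.8 0 0 0 0 -0.05 0.86; -0.8 0 0 0 0 -0.05 0.86; 0 0 0 0 0 0 0.86"

```text
time: 13.35
position: [0.5935, -0.0933, 0.0153]
tool_rot: [-0.115, 3.138, -0.0]
ft_force: [-0.3, 0.5, 0.4]
grip_width: 0.071
grip_force: 0.0
```

```bash
python3 -c "
from h import *
rack()"
```

```text
t 13.4 caps 3 gaps [0.023 0.026] yaw -0.031 R [-0.0205  0.0223] L [-0.0124  0.2822] | tool bay [-0.0546 -0.0576] psi_bay -0.025 F [ 0.  -0.4 -0.3]
```

Call:
jog_arm --rows "1.5 0 0 0 0 -0.025 0.5; 0 2.9 0 0 0 0 -0.9; 0 2.9 0 0 0 0 -0.9; 0 0 0 0 0 0 -0.9; 0 0 0 0 0 0 -0.9"

```text
time: 14.02
position: [0.5714, -0.0373, 0.0147]
tool_rot: [-0.157, 3.138, -0.001]
ft_force: [0.6, 0.6, -0.6]
grip_width: 0.554
grip_force: 0.0
```

Call:
jog_arm --rows "-1 0 0 0 0 0 -0.9; -0.7 0 0 0 0 0 -0.9; -0.7 0 0 0 0 0 -0.9; -0.7 0 0 0 0 0 -0.9; 0 0 0 0 0 0 -0.9"

```text
time: 14.65
position: [0.6038, -0.0336, 0.0144]
tool_rot: [-0.157, 3.137, -0.001]
ft_force: [0.2, 0.2, 0.3]
grip_width: 0.948
grip_force: 0.0
```

```bash
python3 -c "
from h import *
rack()
go(tow([-.0315,0]),.014,YB)
print(ctrl.get_state()['grip_width'])"
```

```text
t 14.7 caps 2 gaps [0.022] yaw -0.147 R [-0.0131 -0.1527] L [0.0249 0.1045] | tool bay [-0.0385  0.0007] psi_bay 0.002 F [ 0.4  0.4 -0.1]
t 14.7 pos [ 0.6036 -0.0336  0.0145] psi 0.100 tilt -1.000 F [ 0.4  0.4 -0.1] | shift cm [-0.7  -0.07  0.05] turnz 0.002
0.9458917138054503
```

Call:
jog_arm --rows "-0.3 0 0 0 0 0 -0.9; -0.2 0 0 0 0 0 -0.9; 0 0 0 0 0 0 -0.9"

```text
time: 15.08
position: [0.6078, -0.033, 0.0145]
tool_rot: [-0.157, 3.138, -0.0]
ft_force: [-1.5, -0.6, -0.0]
grip_width: 0.946
grip_force: 1.0
```

Call:
jog_arm --rows "-0.2 0 0 0 0 0 -0.9; 0 0 0 0 0 0 -0.9"

```text
time: 15.32
position: [0.6101, -0.0326, 0.0145]
tool_rot: [-0.157, 3.137, 0.0]
ft_force: [-1.3, -0.3, -0.5]
grip_width: 0.944
grip_force: 0.7
```

Call:
jog_arm --rows "-0.2 0 0 0 0 0 -0.9; 0 0 0 0 0 0 -0.9"

```text
time: 15.58
position: [0.6122, -0.0323, 0.0145]
tool_rot: [-0.158, 3.137, 0.0]
ft_force: [-1.4, -0.5, -0.4]
grip_width: 0.949
grip_force: 0.6
```

Call:
jog_arm --rows "-0.1 0 0 0 0 0 -0.9; 0 0 0 0 0 0 -0.9"

```text
time: 15.82
position: [0.6129, -0.0323, 0.0145]
tool_rot: [-0.157, 3.137, 0.0]
ft_force: [-1.7, -0.0, 0.0]
grip_width: 0.953
grip_force: 1.0
```

Call:
jog_arm --rows "-0.1 0 0 0 0 0 -0.9; 0 0 0 0 0 0 -0.9"

```text
time: 16.08
position: [0.6138, -0.0322, 0.0145]
tool_rot: [0.157, -3.138, -0.0]
ft_force: [-2.3, -0.2, -0.1]
grip_width: 0.949
grip_force: 1.2
```

Call:
jog_arm --rows "-0.1 0 0 0 0 0 -0.9; 0 0 0 0 0 0 -0.9"

```text
time: 16.32
position: [0.6139, -0.0321, 0.0145]
tool_rot: [0.156, -3.136, -0.001]
ft_force: [-4.4, 0.8, 3.2]
grip_width: 0.954
grip_force: 2.6
```

Call:
jog_arm --rows "-0.1 0 0 0 0 0 -0.9; -0.1 0 0 0 0 0 -0.9; 0 0 0 0 0 0 -0.9"

```text
time: 16.7
position: [0.6141, -0.0321, 0.0144]
tool_rot: [0.155, -3.132, -0.002]
ft_force: [-10.0, 1.0, 8.0]
grip_width: 0.943
grip_force: 5.0
```

```bash
python3 -c "
from h import *
print(ctrl.get_state()['position'],ctrl.get_state()['ft_force'],ctrl.get_state()['joint_positions'])"
```

```text
[ 0.61411867 -0.03207631  0.01439664] [-10.03324829   0.95147934   7.95978664] [-0.50674765  0.49962078  0.64645722  1.76661882 -0.35096529  0.9991839
  1.94546042]
```

Call:
jog_arm --rows "0.2 0 0 0 0 0 -0.9; 0.3 0 0 0 0 0 -0.9; 2 0 0 0 0 0 -0.9; 2 0 0 0 0 0 -0.9; 0 0 -5 0 0 0 -0.9"

```text
time: 17.32
position: [0.5684, -0.0363, 0.0619]
tool_rot: [0.157, -3.131, 0.0]
ft_force: [1.0, 0.3, 1.0]
grip_width: 0.948
grip_force: 0.0
```

Call:
jog_arm --rows "0 0 -5 0 0 0 -0.9; 2 6 -2 0 0 0 -0.9; 2 6 0 0 0 0 -0.9; 0 6 0 0 0 0 -0.9; 0 6 0 0 0 0 -0.9"

```text
time: 17.95
position: [0.5107, 0.1969, 0.1346]
tool_rot: [-0.157, 3.134, 0.004]
ft_force: [1.3, 0.0, 0.4]
grip_width: 0.95
grip_force: 0.0
```

```bash
python3 - <<'E'
from h import *
rack(hi=(.04,.2))
d=imaging.get_image("top")
cv2.imwrite("pics/top3.png",cv2.convertScaleAbs(cv2.resize(d["img"][120:270,200:400],None,fx=4,fy=4,interpolation=cv2.INTER_CUBIC),alpha=1.5))
E
```

```text
t 18.0 caps 10 gaps [0.025 0.026 0.025 0.024 0.025 0.025 0.025 0.025 0.025] yaw -0.002 R [ 0.0032 -0.1313] L [0.0038 0.1287] | tool bay [-0.1096  0.2503] psi_bay 0.014 F [-1.2  7.3  0.2]
```

View pics/top3.png

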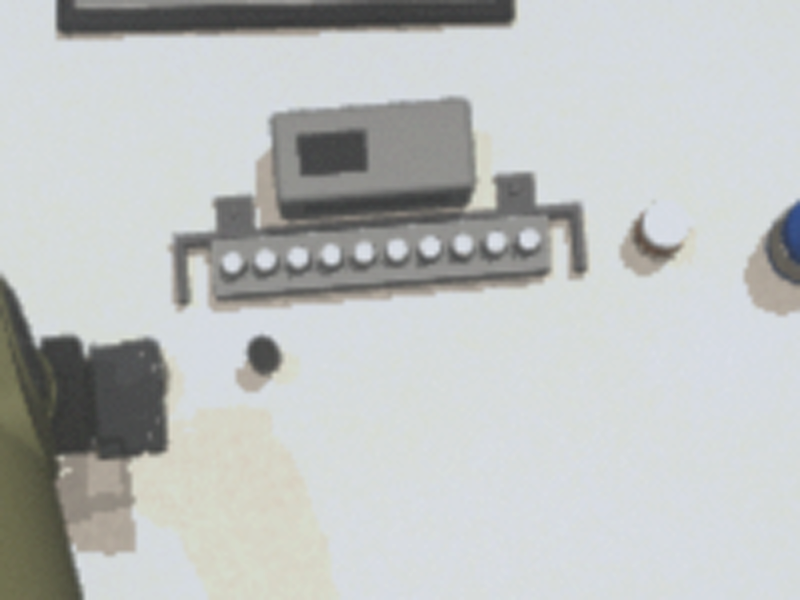

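The rack lies flush along the fence between the stops: its corners are near (215,240) and (548,215), with similar gaps at both ends. The post, the jar and the other things in the crop stand where they did.

Call:
jog_arm --rows "0 0 -5 0 0 0 -0.9; 0 0 0 0 0 0 -0.9; 0 0 0 0 0 0 -0.9; 0 0 0 0 0 0 -0.9"

```text
time: 18.55
position: [0.5096, 0.194, 0.1824]
tool_rot: [0.157, -3.137, 0.001]
ft_force: [-0.1, 0.2, -0.9]
grip_width: 0.948
grip_force: 0.0
```

```bash
python3 -c "
from h import *
rack(hi=(.04,.2)); print(ticket.close_job())"
```

```text
t 18.6 caps 10 gaps [0.025 0.025 0.025 0.025 0.025 0.025 0.025 0.025 0.025] yaw -0.002 R [ 0.0032 -0.1314] L [0.0038 0.1286] | tool bay [-0.1099  0.2364] psi_bay 0.002 F [0.2 0.4 0.2]
the job is handed in; nothing more can be done
None
```

The rack lies flush along the back fence between the two end stops, about 1 mm off centre and within 0.002 rad of parallel, and the job was handed in at about 19 s with the arm clear.

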